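# Open a jam jar one-handed in the jar clamp

### The job

Stand the closed jam jar with the gold lid between the open jaws of the jar clamp and swing the red-knobbed lever right over so that the clamp grips the jar. Then unscrew the lid, turning it only until the threads let go, lift it straight off and finish still holding it, level, a finger's breadth or two above the jar's open mouth, with the jar left clamped. Leave the other breakfast things where they are.

Things in the scene. Friction and masses are not known exactly. Their poses are not given: they have to be found in the camera images.
- jar_mid (a point): centre of the jam jar to open: round glass jar of red jam, cream paper band between two red lines, gold screw lid. Body 64 mm across up to 66 mm above its foot, then a shoulder and a 49 mm neck; 109 mm high with lid, 0.3 to 0.5 kg. This point is 54 mm above the foot, on the axis; z is up the jar. It starts standing on the table, right of the clamp
- jar_mouth (a point): centre of the jar's mouth (top rim of the glass neck), 98 mm above the jar's foot; axes as the jar's
- lid_mid (a point): centre, half-way up, of the gold ribbed screw lid: 63 mm across, 20 mm high (10 mm above and below this point), on the jar's axis. Screwed on, this point is 1 mm above jar_mouth and 12 mm of neck stay free below the lid's edge. The closed lid carries the jar when it is picked up by the lid
- lid_rim (a point): point on the lid's outer edge, half-way up, 31.5 mm from its axis; it lies on the jar's +x side when the lid is closed and shows how far the lid has turned on the jar
- jam_lid: the same lid, origin at the centre of its lower edge, z up. Three-lug twist-off lid: turned anticlockwise seen from above it rises 2 mm and is free of the thread at about 62 degrees (1.08 rad); from there to 100 degrees it lifts straight off, beyond that the lugs meet the next thread. It resists with 0.2 to 0.4 N m (an unclamped jar would spin along) and does not turn clockwise
- clamp_seat (a point): where the centre of the jar's foot goes: middle of the open jaws of the jar clamp, on top of its base plate (8 mm above the table). Axes are the clamp's: fixed jaw towards +y, moving jaw and lever towards -y. The open jaws leave the jar about 5 mm of play in every direction; closing centres it and pushes it 6 mm towards +y, against the fixed jaw
- jar_clamp: the jar clamp, fixed to the table: pale grey plate, 104 mm along its x, 200 mm along its y, 8 mm thick, a blue fixed jaw and a blue and pale grey moving jaw (78 mm wide along x, tops 52 mm above the table) with black rubber V faces, and a steel lever with a red knob. Origin on the table, on the axis of a clamped jar; z up
- clamp_pivot (a point): vertical axis of the clamp's lever, at the height of the knob's middle (60 mm above the table), 108 mm from the clamp's origin towards its -y
- lever_knob (a point): middle of the upright red knob on the end of the clamp's steel lever: 22 mm across, from 45 to 75 mm above the table, 88 mm from clamp_pivot; it can be pushed or taken from above
- clamp_lever (a joint): angle of the clamp's lever: 0 open (lever along the clamp's -x), 1.57 at its stop, closed (along the clamp's -y); it grows anticlockwise seen from above, the knob moving on an arc about clamp_pivot. It takes 4 to 7 N at the knob and stays where left; a cam drives the moving jaw 16.5 mm, the last 4 mm of it squeezing the jar with up to 20 N
- clamp_pad (a joint): give of the sprung rubber vee on the moving jaw, in m: 0 when it presses on nothing, about -0.004 when the clamp is closed on the jar
- mug: terracotta-coloured mug, 98 mm high, a bystander at the back
- tea_box: pale green card box of tea bags, 71 x 126 x 76 mm, a bystander at the back
- canister: pink lidded canister, 92 mm across, 120 mm high, a bystander at the back left
- honey_jar: round glass jar of honey with a grey lid, 71 mm across, 110 mm high, a bystander at the back left, not the jar to open
- lemon: lemon, a bystander on the left
- apple: red apple, a bystander on the left
- salt: glass salt shaker with a grey top, 44 mm across, 90 mm high, a bystander at the front left
- teaspoon: steel teaspoon, 130 mm, lying near the right edge, a bystander
Things that resemble listed ones, but are neither listed nor needed, are in the scene too. Leave any blue look-alike of the part that bears jar_mid alone.

How it is judged (in metres and radians):
On the way, in this order (a step that is already met when the one before it is completed fails the run):
1. the jar, lid still screwed on, stands on the clamp's base plate between the open jaws (horizontal distance between jar_mid and clamp_seat below 0.012 m and z of jar_mid in the frame of clamp_seat below 0.058 m and angle between jar_mid's own z axis and vertical below 0.08 rad and z of lid_mid in the frame of jar_mouth below 0.0035 m and x of lid_rim in the frame of jar_mouth above 0.026 m and value of joint clamp_lever below 0.6 rad), for 0.2 s.
2. the clamp is closed and grips the jar, lid still screwed on (horizontal distance between jar_mid and clamp_seat below 0.012 m and z of jar_mid in the frame of clamp_seat below 0.058 m and angle between jar_mid's own z axis and vertical below 0.08 rad and z of lid_mid in the frame of jar_mouth below 0.0035 m and x of lid_rim in the frame of jar_mouth above 0.026 m and value of joint clamp_lever above 1.35 rad and value of joint clamp_pad below -0.0015 m), for 0.2 s.
At the end, for the whole second after the job is handed in: Jar upright (5 deg) on the clamp plate, within 12 mm of the seat point; lever past 1.35 rad, sprung vee pushed back 1.5 mm or more; lid in the fingers, still, touching no part of the jar, its lower edge 3 to 45 mm above the mouth, within 15 mm of the jar axis, level within 10 deg (horizontal distance between jar_mid and clamp_seat below 0.012 m and z of jar_mid in the frame of clamp_seat below 0.058 m and angle between jar_mid's own z axis and vertical below 0.08 rad and value of joint clamp_lever above 1.35 rad and value of joint clamp_pad below -0.0015 m and z of lid_mid in the frame of jar_mouth between 0.013 and 0.055 m and horizontal distance between lid_mid and jar_mouth below 0.015 m and angle between lid_mid's own z axis and vertical below 0.17 rad and contact force between jam_lid and jam_pot below 0.05 N and contact force between the fingers and jam_lid above 1 N and linear speed of jam_lid below 0.02 m/s); the arm keeps its last pose, push and grip.
It fails at once if the jar is knocked over (angle between jar_mid's own z axis and vertical above 0.5 rad).
It fails at once if the lid is turned on long after the threads let go (more than about 120 degrees from closed) (x of lid_rim in the frame of jar_mouth below -0.0165 m).
It fails at once if another thing on the table is shoved more than 3 cm or knocked over (distance of any of mug, tea_box, canister, honey_jar, lemon, apple, salt, teaspoon from where it was at the start of the episode above 0.03 m).
It also fails if it takes over 58 s, if anything falls off the work surface, if the arm or the gripper's body presses on something with over 40 N, if the wrist force passes 120 N, or if a joint passes its speed limit or range.

### The arm

A 6-joint arm with a two-finger parallel gripper is mounted at the origin on a cart in front of the work surface, level with it; the furniture and walls round the work are solid. World frame = base frame: x ahead of the robot, y to its left, z up, the work surface at z = 0. Lengths are in mm, angles in degrees, forces in N, time in s.
With the tool pointing down it reaches from about 275 to 725 mm from the base axis. Payload 5.6 kg.
Tool frame: the origin (TCP) lies on the centre line of the jaws, within the pads' length; the fingertips stand 14 mm ahead of it and the grasp point (between the pads) lies 5 mm behind it (finger_overhang is the distance from the TCP to the fingertips, in mm); z points along the fingers, y is the line along which they close (so a half turn about z gives the same grasp; the last joint's range is limited). The gripper opens to 85 mm and grips with 20 to 120 N. Pads are 22 mm wide; open, the fingers measure 114 mm over their backs; the gripper's body (76 mm by 85 mm) begins 54 mm behind the grasp point. The pads swing forward as they close: fully open they stand 13 mm farther back than shut.
Start: joints at [-60.012, 14.616, 6.199, 0, -81.583, -16.306], TCP at [130.116, -534.381, 245.283] pointing down, gripper open.
Joint ranges: [-168.99, 168.99], [-69.2, 112.95], [-62.41, 85.93], [-164.36, 98.24], [-168.68, -3.75], [-174.98, 174.98]. Speed limits (degrees/s): [147.25, 147.25, 180, 180, 180, 180].

### API

Orientations are given as a 3x3 rotation matrix whose columns are the frame's x, y, z axes.
In Python, from station import read_state, grab_frame, hand_in, finger_overhang gives the robot as it stands. The module is installed in compiled form; this text tells all that it offers.
- The arm moves only by the tool play_rows, never from a script. Its arguments are lists of equal length, an entry for each row: "xyz": the shift along the tool's x, y, z in units of 40 mm (1.0 is 40 mm), a list of three; "roll": the turn about the tool's z in units of 6 degrees (1.0 is 6 degrees). A call has exactly 5 rows; each row is the pose to reach, as a shift and turn from the pose commanded when the call began, along the tool's axes at that moment; what a row does not reach only later rows make up. A row lasts 1/10 s, in which the tool goes at most 50 mm and 8.59 degrees, less where a joint would pass 70% of its speed; a pose out of reach is approached as far as the arm can. A call with a gripper value outside its range is refused whole. "hand" is the finger opening in mm, from 0 to 85.4, set as the call begins (left out, the last holds). The fingers move at their own pace and stop on an object; "squeeze" is the grip in N (left out, the last holds). Time passes only in rows, so rows that repeat a pose let the fingers close, or fill a call up. It gives the time, the measured TCP pose, the force, the opening and the grip force at its end, in the units of the state.
- read_state(): the state, without advancing time (a new reading comes with each control period).
- grab_frame(name): name is "scene" or "top"; returns a dict with "img" (400x640x3 uint8, red, green, blue), "range_z" (400x640 float32, mm along the optical axis (not along the pixel's ray), 0 where there is no reading), "fx", "fy", "cx", "cy" (pixels), "R" (3x3) and "t" (3): a world point X has camera coordinates R X + t. Camera axes: x right, y down, z forward; pixel columns grow to the right and rows downward; lengths in mm; the calibration is good to about 2 mm. A picture is of the moment at which its call begins.
- hand_in(): hands the job in; it is judged then, once.
The state is a dict: "time": time; "q": joint angles; "joint_vel": joint speeds; "joint_efforts": joint torques, N m; "eef_pos": TCP position; "eef_rot": TCP orientation; "ft_force": force on the tool from outside, world axes, zero at the start; "moment": the same for the moment, N m; "finger_gap": opening from 0.0 (shut) to 1.0 (fully open); "grasp_force": force on a finger pad.
Only numpy, scipy, OpenCV 4.12 (cv2) and the standard library are available. Lean on these libraries where they do the work, as an engineer would, in place of code of your own. Each camera call takes 0.05 s, during which the arm holds its last target. There are 200 camera calls.

## Working session

There is one attempt and no reset: what is moved stays moved. The work goes in short steps, Python scripts to look and compute and a tool call to move; the robot and the scene stay as the last step left them, time stands still between calls to the robot, and variables do not carry over. Pictures are saved under pics/ and viewed, at most 10 in all, crops included, and the job is handed in when it is done.

Besides the shell and the picture viewer there is one more tool, called as a command line: name --pt "numbers of a row" for each row, then --argument value for the rest. play_rows: Moves the arm, as the interface text tells. Its arguments: {"type":"object","properties":{"xyz":{"type":"array","items":{"type":"array","items":{"type":"number"}}},"roll":{"type":"array","items":{"type":"number"}},"hand":{"type":"number"},"squeeze":{"type":"number"}},"required":["xyz","roll"]}

```bash
mkdir -p pics
cat > h.py <<'E'
import numpy as np, cv2
from station import *
def save(f,n): cv2.imwrite('pics/'+n,cv2.cvtColor(f['img'],cv2.COLOR_RGB2BGR))
def ray(f,u,v,z):
    d=f['R'].T@np.array([(u-f['cx'])/f['fx'],(v-f['cy'])/f['fy'],1]); c=-f['R'].T@f['t']
    return c+d*(z-c[2])/d[2]
def cloud(f):
    v,u=np.mgrid[:400,:640]; z=f['range_z']
    P=np.stack([(u-f['cx'])/f['fx']*z,(v-f['cy'])/f['fy']*z,z],-1)
    return (P-f['t'])@f['R']
E
python3 - <<'E'
from h import *
for n in('scene','top'):
    f=grab_frame(n);save(f,n+'0.png');print(n,f['fx'],-f['R'].T@f['t'],f['R'].round(2).tolist())
s=read_state();print(s['time'],s['eef_rot'],s['ft_force'],s['finger_gap'],finger_overhang)
E
```

```text
scene 370.86564615869463 [ 192.9674815  -685.48339918  515.05700663] [[0.89, -0.46, -0.0], [-0.24, -0.46, -0.85], [0.39, 0.76, -0.52]]
top 423.62444265253237 [ 344.51299347  -30.72113641 1373.43073087] [[0.01, -1.0, 0.02], [-0.99, -0.01, -0.15], [0.15, -0.01, -0.99]]
0.1 [[-9.71651827e-01 -2.36415954e-01 -4.74073989e-04]
 [-2.36416416e-01  9.71650473e-01  1.62350896e-03]
 [ 7.68107968e-05  1.68956432e-03 -9.99998570e-01]] [0.96724534 1.1657224  0.35661034] 0.9986610518049757 14.0
```

View pics/top0.png

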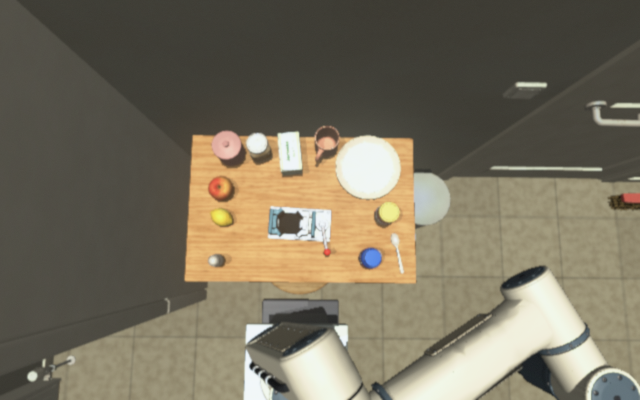

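View pics/scene0.png

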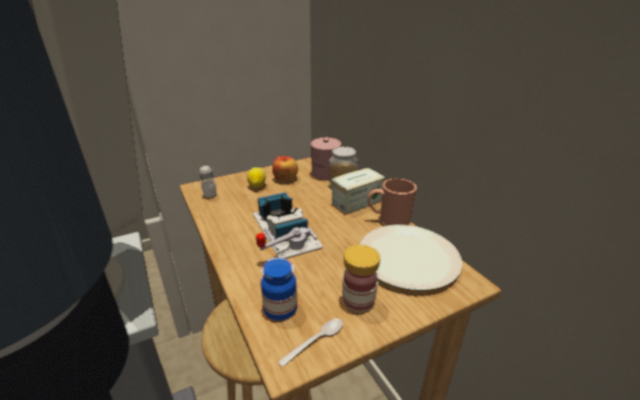

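Top view: jam jar's gold lid is at about (389,212), the blue look-alike at (371,258), the clamp plate spans (269..330, 208..240) and the red knob is at (327,252). The scene view shows the same: gold-lid jar at (360,280), blue jar at (279,290).

Run:
```python
from h import *
f=grab_frame('top');C=cloud(f);hsv=cv2.cvtColor(f['img'],cv2.COLOR_RGB2HSV)
save({'img':cv2.resize(f['img'][190:280,255:415],None,fx=5,fy=5,interpolation=cv2.INTER_CUBIC)},'crop1.png')
def blob(name,m,z,box):
    k=np.zeros(m.shape,bool);k[box[1]:box[3],box[0]:box[2]]=1;m=m&k
    v,u=np.nonzero(m);P=C[m]
    print(name,m.sum(),u.mean(),v.mean(),'ray',ray(f,u.mean(),v.mean(),z).round(1),'cloud',np.median(P,0).round(1),P[:,2].max().round(1));return m
H,S,V=[hsv[...,i].astype(int) for i in range(3)]
blob('goldtop',(H>18)&(H<32)&(S>120)&(C[...,2]>90),109,(370,190,410,235))
blob('blue',(H>105)&(H<130)&(S>150)&(C[...,2]>90),109,(355,240,390,275))
blob('knob',((H<6)|(H>174))&(S>150)&(V>100),75,(310,235,345,270))
k=(S<60)&(V>120);k[:190]=0;k[280:]=0;k[:,:255]=0;k[:,345:]=0
k=k&(abs(C[...,2]-8)<12)
P=np.float32(C[k][:,:2]);print('plate',k.sum(),cv2.minAreaRect(P),P.min(0),P.max(0))
v,u=np.nonzero(k);r=cv2.minAreaRect(np.float32(np.c_[u,v]));print(r)
print([ray(f,a,b,8).round(1).tolist() for a,b in cv2.boxPoints(r)])
# spots
for u,v in [(389,212),(365,165),(395,240),(402,270)]: print(u,v,C[v,u].round(1))
```

```text
goldtop 8 391.375 203.875 ray [ 519.2 -282.5  109. ] cloud [ 523.8 -286.4  106.5] 109.2
blue 76 374.89473684210526 259.19736842105266 ray [ 353.2 -231.   109. ] cloud [ 351.  -233.5   97.4] 1373.4
knob 28 326.64285714285717 251.82142857142858 ray [373.9 -89.5  75. ] cloud [373.4 -90.5  73.5] 79.4
plate 806 ((461.593505859375, -3.976043701171875), (202.46168518066406, 119.3276138305664), 84.5606918334961) [ 394.03366 -106.26901] [521.0817    98.189514]
((299.4876403808594, 224.86712646484375), (62.39213180541992, 36.90138626098633), 6.009005546569824)
[[410.8, 100.6, 8.0], [529.7, 91.4, 8.0], [511.1, -110.3, 8.0], [392.5, -98.6, 8.0]]
389 212 [ 494.1 -274.4  111.9]
365 165 [ 662.6 -217.8    3.7]
395 240 [ 416.2 -313.6    2.7]
402 270 [ 320.8 -334.6    2.1]
```

View pics/crop1.png

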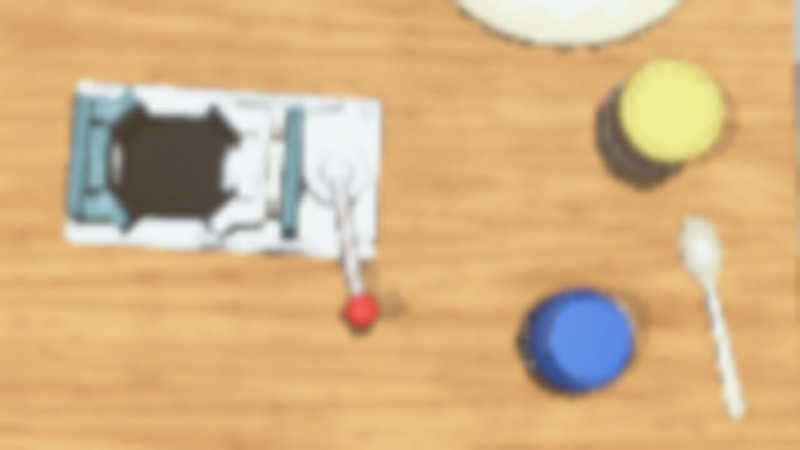

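Crop: plate corners are about (80,82), (381,100), (374,258), (66,242) in crop pixels (÷5, +255/+190), lid centre (671,110), pivot (336,172), knob (361,309), jaw pocket centre (172,165).

Run:
```python
from h import *
f=grab_frame('top');C=cloud(f)
p=lambda a,b,z: ray(f,255+(a+.5)/5-.5,190+(b+.5)/5-.5,z).round(1)
for n,a,b,z in [('TL',80,82,8),('TR',381,100,8),('BR',374,258,8),('BL',66,242,8),('lid',671,110,109),('piv',336,172,45),('knob',361,309,75),('pocket',172,165,52),('pocketlow',172,165,8)]: print(n,p(a,b,z))
hsv=cv2.cvtColor(f['img'],cv2.COLOR_RGB2HSV)
m=cv2.inRange(hsv,(18,90,120),(34,255,255))[190:235,370:410]
n,l,s,c=cv2.connectedComponentsWithStats(m);print(s,c+[370,190])
z=C[...,2];mm=(z>102)&(z<118);mm[:195]=0;mm[230:]=0;mm[:,:375]=0;mm[:,410:]=0
P=C[mm][:,:2];print('lid cloud',mm.sum(),cv2.minEnclosingCircle(np.float32(P)),P.mean(0))
for w in range(200,250,4): print(w,C[w,264:340:4,2].round(0).astype(int).tolist())
g=grab_frame('scene');hs=cv2.cvtColor(g['img'],cv2.COLOR_RGB2HSV);G=cloud(g)
m=cv2.inRange(hs,(18,90,120),(34,255,255));m[:230]=0;m[290:]=0;m[:,:330]=0;m[:,390:]=0
k=(m>0)&(abs(G[...,2]-109)<4);P=G[k];print('lid scene',k.sum(),P.mean(0),cv2.minEnclosingCircle(np.float32(P[:,:2])))
r=cv2.inRange(hs,(0,170,90),(5,255,255))|cv2.inRange(hs,(174,170,90),(180,255,255));r[:225]=0;r[255:]=0;r[:,:250]=0;r[:,275:]=0
v,u=np.nonzero(r);print('knob scene',len(u),ray(g,u.mean(),v.mean(),60),np.median(G[r>0],0))
```

```text
TL [520.7  90.5   8. ]
TR [ 511.6 -105.     8. ]
BR [ 409.4 -101.1    8. ]
BL [417.1  96.7   8. ]
lid [ 495.6 -274.4  109. ]
piv [461.2 -74.9  45. ]
knob [375.2 -89.9  75. ]
pocket [463.6  27.8  52. ]
pocketlow [467.5  29.8   8. ]
[[   0    0   40   45 1103]
 [  20    0   12    5   45]
 [  33    0    7    5   31]
 [  13    6    1    1    1]
 [  21    6   19    6   37]
 [   8   10   23   24  405]
 [  29   13    5    3    8]
 [  38   14    2    3    4]
 [  39   18    1    1    1]
 [   0   20    3    4   10]
 [  33   21    7    3   14]
 [  24   32   16   11  125]
 [   0   36    6    3   15]
 [   6   43    1    1    1]] [[387.13236627 212.11695376]
 [395.51111111 192.02222222]
 [406.16129032 192.09677419]
 [383.         196.        ]
 [400.75675676 199.16216216]
 [388.9382716  211.54074074]
 [401.5        203.875     ]
 [408.75       205.        ]
 [409.         208.        ]
 [370.9        211.8       ]
 [405.71428571 212.35714286]
 [402.968      227.304     ]
 [372.06666667 226.93333333]
 [376.         233.        ]]
lid cloud 333 ((497.0154113769531, -275.545166015625), 31.69680404663
[... 493 characters left out ...]
6, 3, 5, 9, 8, 7, 48, 32, 46, 34, 47, 42, 32, 1, -1]
228 [1, 52, 46, 50, 50, 6, 4, 4, 8, 51, 48, 5, 44, 7, 39, 41, 11, 0, -3]
232 [1, 50, 47, 47, 48, 2, 6, 8, 51, 50, 45, 5, 54, 9, 6, 42, 5, -4, -3]
236 [-1, 7, 2, 9, 10, 4, 7, 7, 6, 10, 10, 8, 24, 8, 6, 40, 6, -1, 4]
240 [1, 5, -4, -4, 1, -2, -1, -3, 1, 1, 3, -3, 1, 8, 7, 43, 6, -1, 4]
244 [-2, -1, 0, -1, -3, 0, -4, -2, 3, 1, -2, -1, 1, -1, -4, 40, 0, 5, -4]
248 [1, 4, -2, -1, -2, -1, -4, 1, 1, 1, 3, -1, 1, 1, -1, -2, 74, 8, -3]
lid scene 678 [ 493.28208099 -276.9294089   108.92547283] ((494.5008239746094, -275.50823974609375), 31.110218048095703)
knob scene 86 [374.97378136 -86.9644903   60.        ] [371.74805142 -97.59314717  68.75020436]
```

play_rows --pt "-0.8 0.32 0" --pt "-1.9 0.75 0" --pt "-3.0 1.2 0" --pt "-4.1 1.63 0" --pt "-5.2 2.07 0" --roll '[0, 0, 0, 0, 0]' --hand 85 --squeeze 50

```text
time: 0.75
eef_pos: [313.8, -403.4, 245.4]
eef_rot: [[-0.972, -0.236, 0.0], [-0.236, 0.972, -0.0], [-0.0, -0.0, -1.0]]
ft_force: [0.1, -0.8, 0.1]
finger_gap: 0.997
grasp_force: 0.0
```

play_rows --pt "-1.1 0.44 0" --pt "-2.2 0.88 0" --pt "-3.3 1.3 0" --pt "-4.4 1.75 0" --pt "-5.21 2.07 0" --roll '[0, 0, 0, 0, 0]'

```text
time: 1.25
eef_pos: [497.4, -272.9, 245.0]
eef_rot: [[-0.971, -0.238, -0.0], [-0.238, 0.971, 0.0], [0.0, 0.0, -1.0]]
ft_force: [0.7, -1.3, 0.1]
finger_gap: 0.996
grasp_force: 0.0
```

```bash
cat >> h.py <<'E'
def goto(x,y,z):
    s=read_state();d=np.array([x,y,z])-s['eef_pos']
    print('t',s['time'],'pos',np.round(s['eef_pos'],1),'q',np.round(s['q'],1),'units',(s['eef_rot'].T@d/40).round(3),'gap',round(s['finger_gap'],3),s['grasp_force'],np.round(s['ft_force'],1))
    return s
E
python3 -c "
from h import *
s=goto(495.7,-275,98);print(s['eef_rot'].round(4))"
```

```text
t 1.25 pos [ 497.4 -272.9  245. ] q [-13.   16.6   8.9  -0.  -82.3 -63.3] units [ 0.053 -0.041  3.674] gap 0.996 0.0 [ 0.7 -1.3  0.1]
[[-9.713e-01 -2.379e-01 -2.000e-04]
 [-2.379e-01  9.713e-01  4.000e-04]
 [ 1.000e-04  4.000e-04 -1.000e+00]]
```

play_rows --pt "0.05 -0.04 0.8" --pt "0.05 -0.04 1.6" --pt "0.05 -0.04 2.4" --pt "0.05 -0.04 3.0" --pt "0.05 -0.04 3.3" --roll '[0, 0, 0, 0, 0]'

```text
time: 1.75
eef_pos: [492.7, -276.4, 110.7]
eef_rot: [[-0.972, -0.236, -0.004], [-0.236, 0.972, 0.002], [0.003, 0.002, -1.0]]
ft_force: [0.2, -0.3, 0.5]
finger_gap: 0.996
grasp_force: 0.0
```

```bash
python3 -c "
from h import *
f=grab_frame('scene');s=goto(495.7,-275,98);save({'img':cv2.resize(f['img'][130:340,220:480],None,fx=3,fy=2.8)},'g1.png')"
```

```text
t 1.8 pos [ 492.4 -276.3  109.9] q [-13.5  20.8  -5.3  -0.1 -64.1 -62.9] units [-0.09   0.01   0.297] gap 0.997 0.0 [-1.   0.8 -1.5]
```

View pics/g1.png

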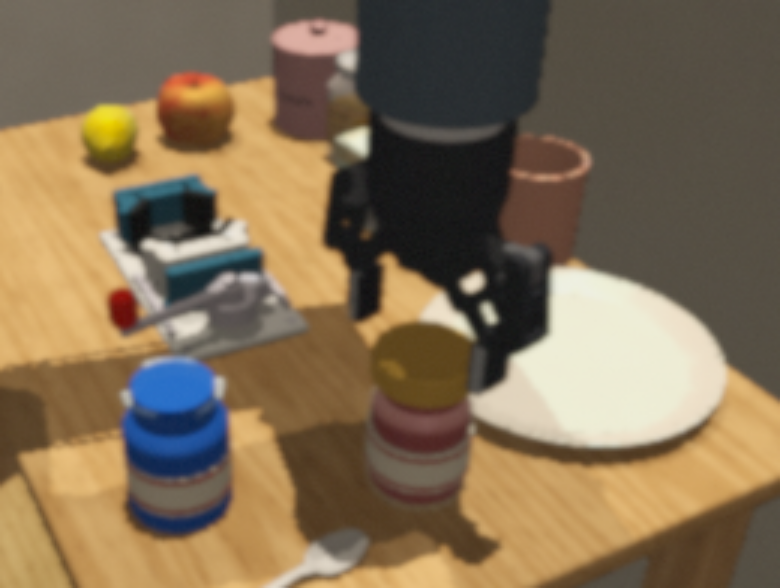

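Fingers straddle the lid: tips at (365,310) and (488,385), midpoint close to the lid centre (422,345). Lower and close.

play_rows --pt "-0.04 0 0.1" --pt "-0.06 0 0.25" --pt "-0.06 0 0.3" --pt "-0.06 0 0.3" --pt "-0.06 0 0.3" --roll '[0, 0, 0, 0, 0]'

```text
time: 2.3
eef_pos: [496.6, -276.6, 101.8]
eef_rot: [[-0.972, -0.237, 0.001], [-0.237, 0.972, -0.0], [-0.001, -0.001, -1.0]]
ft_force: [-0.0, -0.8, -0.1]
finger_gap: 0.995
grasp_force: 0.0
```

play_rows --pt "0 0 0" --pt "0 0 0" --pt "0 0 0" --pt "0 0 0" --pt "0 0 0" --roll '[0, 0, 0, 0, 0]' --hand 50 --squeeze 50

```text
time: 2.8
eef_pos: [496.6, -276.4, 102.1]
eef_rot: [[-0.972, -0.237, 0.001], [-0.237, 0.972, -0.0], [-0.001, -0.001, -1.0]]
ft_force: [-0.7, 2.8, 5.9]
finger_gap: 0.714
grasp_force: 53.5
```

play_rows --pt "0 0 0" --pt "0 0 0" --pt "0 0 -0.05" --pt "0 0 -0.1" --pt "0 0 -0.2" --roll '[0, 0, 0, 0, 0]'

```text
time: 3.3
eef_pos: [495.5, -276.2, 108.3]
eef_rot: [[-0.972, -0.236, -0.002], [-0.236, 0.972, 0.001], [0.002, 0.002, -1.0]]
ft_force: [-0.8, 0.6, -3.6]
finger_gap: 0.713
grasp_force: 54.9
```

```bash
python3 -c "
from h import *
s=goto(495.7,-275,98)"
```

```text
t 3.3 pos [ 495.5 -276.2  108.3] q [-13.4  21.1  -5.2  -0.  -63.9 -63. ] units [-0.012  0.026  0.257] gap 0.713 54.88573036689559 [-0.8  0.6 -3.6]
```

play_rows --pt "0 0 -0.3" --pt "0 0 -0.7" --pt "0 0 -1.2" --pt "0 0 -1.7" --pt "0 0 -2.1" --roll '[0, 0, 0, 0, 0]'

```text
time: 3.8
eef_pos: [496.5, -276.7, 195.4]
eef_rot: [[-0.972, -0.237, 0.002], [-0.237, 0.972, -0.001], [-0.001, -0.001, -1.0]]
ft_force: [1.1, -0.2, -3.9]
finger_gap: 0.712
grasp_force: 55.2
```

play_rows --pt "-0.06 0.4 0" --pt "-0.16 1.1 0" --pt "-0.28 1.95 0" --pt "-0.4 2.8 0" --pt "-0.53 3.7 0" --roll '[0, 0, 0, 0, 0]'

```text
time: 4.3
eef_pos: [481.1, -126.1, 193.2]
eef_rot: [[-0.972, -0.236, -0.0], [-0.236, 0.972, 0.0], [0.0, 0.0, -1.0]]
ft_force: [0.8, 1.5, -3.4]
finger_gap: 0.71
grasp_force: 55.4
```

play_rows --pt "-0.13 0.9 0" --pt "-0.26 1.8 0" --pt "-0.39 2.7 0" --pt "-0.48 3.4 0" --pt "-0.54 3.85 0" --roll '[0, 0, 0, 0, 0]'

```text
time: 4.8
eef_pos: [465.5, 29.3, 193.4]
eef_rot: [[-0.971, -0.238, -0.0], [-0.238, 0.971, 0.001], [0.0, 0.001, -1.0]]
ft_force: [-0.0, -0.0, -3.8]
finger_gap: 0.716
grasp_force: 55.5
```

play_rows --pt "0 0 0" --pt "0 0 0" --pt "0 0 0" --pt "0 0 0" --pt "0 0 0" --roll '[0, 0, 0, 0, 0]'

```text
time: 5.3
eef_pos: [466.4, 26.5, 193.2]
eef_rot: [[-0.972, -0.235, -0.0], [-0.235, 0.972, -0.0], [0.0, -0.0, -1.0]]
ft_force: [-1.3, -0.8, -3.7]
finger_gap: 0.711
grasp_force: 55.6
```

```bash
python3 -c "
from h import *
s=goto(466,28.5,130)
f=grab_frame('scene');save({'img':cv2.resize(f['img'][130:280,200:400],None,fx=4,fy=4,interpolation=2)},'g2.png')
hs=cv2.cvtColor(f['img'],cv2.COLOR_RGB2HSV);G=cloud(f)
m=cv2.inRange(hs,(18,90,80),(34,255,255))>0
z=s['eef_pos'][2]-102.1;zz=G[...,2]
k=m&(zz>z+85)&(zz<z+112)&(abs(G[...,0]-466)<60)&(abs(G[...,1]-28)<60);print('lid',k.sum(),G[k].mean(0),G[k].min(0),G[k].max(0))
# jar body points: circle fit (r=32)
k=(zz>z+12)&(zz<z+60)&(abs(G[...,0]-466)<50)&(abs(G[...,1]-28)<50);P=G[k]
from scipy.optimize import least_squares
r=least_squares(lambda c:np.hypot(P[:,0]-c[0],P[:,1]-c[1])-32,[466,28],loss='soft_l1');print(k.sum(),r.x,np.median(abs(r.fun)))
"
```

```text
t 5.3 pos [466.4  26.5 193.2] q [ 22.6   6.6 -11.4   0.  -72.  -98.9] units [-1.000e-03  5.000e-02  1.581e+00] gap 0.711 55.64926382397971 [-1.3 -0.8 -3.7]
lid 265 [450.82892798  18.09890999 196.07895037] [433.50353134  -4.62099505 182.22232235] [480.86809178  54.0817741  201.23261462]
529 [465.5007995   28.50313505] 0.6264424180258601
```

View pics/g2.png

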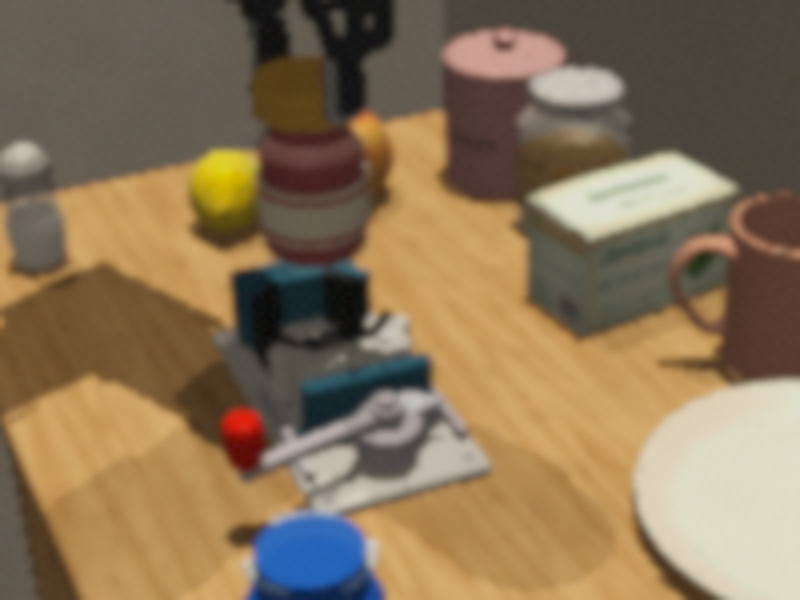

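The jar hangs upright above the clamp (centre at crop (310,190)); fixed jaw spans (235..367, 265..340), pivot cap at (390,405), knob at (242,435). Cross-check the seat in this same view.

Run:
```python
from h import *
f=grab_frame('scene');G=cloud(f);hs=cv2.cvtColor(f['img'],cv2.COLOR_RGB2HSV)
p=lambda a,b,z: ray(f,200+(a+.5)/4-.5,130+(b+.5)/4-.5,z).round(1)
print('pivot',p(390,402,47),'knob top',p(240,415,75))
print('fixed top L/R front',p(237,278,52),p(366,270,52),'mov top',p(303,384,52),p(428,362,52))
m=cv2.inRange(hs,(92,90,30),(110,255,255))>0
for n,(y0,y1) in dict(fixed=(45,110),mov=(-75,0)).items():
    k=m&(G[...,2]>15)&(G[...,2]<60)&(G[...,1]>y0)&(G[...,1]<y1)&(abs(G[...,0]-466)<70)
    P=G[k];print(n,k.sum(),np.percentile(P,[2,50,98],axis=0).round(1).tolist())
t=grab_frame('top');T=cloud(t)
# fixed jaw/mov jaw top in top view by height
k=(T[...,2]>40)&(T[...,2]<62)&(abs(T[...,0]-466)<60)&(T[...,1]<110)&(T[...,1]>-80)
P=T[k];
for n,q in (('f',P[P[:,1]>55]),('m',P[P[:,1]<10])):
    if len(q): print(n,len(q),np.percentile(q,[3,50,97],axis=0).round(1).tolist())
```

```text
pivot [463.2 -74.7  47. ] knob top [374.4 -86.3  75. ]
fixed top L/R front [432.6  83.7  52. ] [507.5  55.7  52. ] mov top [425.  -43.3  52. ] [495.9 -55.5  52. ]
fixed 193 [[426.2, 54.9, 22.5], [460.3, 69.7, 43.4], [485.0, 83.7, 52.0]]
mov 218 [[425.0, -54.5, 31.2], [449.9, -51.0, 47.3], [492.4, -43.8, 52.4]]
f 82 [[430.7, 55.5, 42.6], [440.2, 73.9, 49.3], [451.3, 92.6, 54.7]]
m 279 [[427.3, -78.8, 41.8], [454.1, -31.3, 48.9], [494.6, 1.2, 54.4]]
```

play_rows --pt "0 0 0.3" --pt "0 0.01 0.7" --pt "0 0.02 1.1" --pt "0 0.02 1.4" --pt "0 0.02 1.6" --roll '[0, 0, 0, 0, 0]'

```text
time: 5.95
eef_pos: [465.9, 27.6, 128.4]
eef_rot: [[-0.972, -0.236, -0.001], [-0.236, 0.972, -0.0], [0.001, -0.0, -1.0]]
ft_force: [-0.8, 0.1, -4.1]
finger_gap: 0.714
grasp_force: 55.6
```

play_rows --pt "0 0 0.1" --pt "0 0 0.2" --pt "0 0 0.3" --pt "0 0 0.4" --pt "0 0 0.4" --roll '[0, 0, 0, 0, 0]'

```text
time: 6.45
eef_pos: [466.0, 27.8, 112.9]
eef_rot: [[-0.972, -0.236, -0.001], [-0.236, 0.972, -0.0], [0.001, 0.0, -1.0]]
ft_force: [0.1, -0.2, -3.4]
finger_gap: 0.712
grasp_force: 55.6
```

```bash
python3 -c "
from h import *
s=goto(466.5,27.5,110.2);print(s['moment'])"
```

```text
t 6.45 pos [466.   27.8 112.9] q [ 22.7  10.3 -19.5  -0.  -60.2 -99. ] units [-0.011 -0.011  0.067] gap 0.712 55.59983936876961 [ 0.1 -0.2 -3.4]
[0.01028677 0.01853611 0.03910376]
```

play_rows --pt "0 0 0.02" --pt "0 0 0.04" --pt "0 0 0.06" --pt "0 0 0.07" --pt "0 0 0.07" --roll '[0, 0, 0, 0, 0]'

```text
time: 6.95
eef_pos: [466.2, 27.9, 110.5]
eef_rot: [[-0.972, -0.237, -0.0], [-0.237, 0.972, -0.0], [0.0, -0.0, -1.0]]
ft_force: [0.1, -0.8, -4.2]
finger_gap: 0.713
grasp_force: 55.6
```

play_rows --pt "0 0 0.02" --pt "0 0 0.03" --pt "0 0 0.04" --pt "0 0 0.05" --pt "0 0 0.05" --roll '[0, 0, 0, 0, 0]'

```text
time: 7.45
eef_pos: [467.1, 28.1, 110.1]
eef_rot: [[-0.971, -0.237, 0.003], [-0.237, 0.971, 0.0], [-0.003, -0.0, -1.0]]
ft_force: [-2.6, 1.2, 9.1]
finger_gap: 0.718
grasp_force: 57.0
```

play_rows --pt "0 0 0" --pt "0 0 0" --pt "0 0 0" --pt "0 0 0" --pt "0 0 0" --roll '[0, 0, 0, 0, 0]' --hand 85

```text
time: 7.95
eef_pos: [466.2, 27.8, 108.4]
eef_rot: [[-0.972, -0.237, -0.0], [-0.237, 0.972, -0.0], [0.0, -0.0, -1.0]]
ft_force: [-0.7, 0.2, -0.5]
finger_gap: 0.998
grasp_force: 0.0
```

play_rows --pt "0 0 -0.2" --pt "0 0 -0.6" --pt "0 0 -1.2" --pt "0 0 -1.9" --pt "0 0 -2.3" --roll '[0, 0, 0, 0, 0]'

```text
time: 8.45
eef_pos: [467.2, 27.9, 203.4]
eef_rot: [[-0.972, -0.237, 0.004], [-0.237, 0.972, 0.0], [-0.004, -0.0, -1.0]]
ft_force: [0.9, -0.4, -1.1]
finger_gap: 0.997
grasp_force: 0.0
```

Run:
```python
from h import *
goto(375,-87.5,110)
f=grab_frame('scene');G=cloud(f);zz=G[...,2]
from scipy.optimize import least_squares
for a,b,r in((60,74,32),(100,114,31.5)):
    k=(zz>a)&(zz<b)&(abs(G[...,0]-466)<45)&(abs(G[...,1]-28)<45);P=G[k]
    R=least_squares(lambda c:np.hypot(P[:,0]-c[0],P[:,1]-c[1])-r,[466,28],loss='soft_l1');print(k.sum(),R.x,P[:,2].max())
k=(zz>114)&(zz<122)&(abs(G[...,0]-466)<45)&(abs(G[...,1]-28)<45);P=G[k];print('top',len(P),P.mean(0) if len(P) else 0)
if len(P): print(cv2.minEnclosingCircle(np.float32(P[:,:2])))
```

```text
t 8.45 pos [467.2  27.9 203.4] q [ 22.7   6.2 -10.4   0.1 -73.2 -99. ] units [ 2.93  -2.256  2.325] gap 0.997 0.0 [ 0.9 -0.4 -1.1]
142 [465.95408035  30.22530174] 73.97834179816205
151 [465.74587077  30.12901773] 113.93278738214246
top 292 [464.2720079   26.79655006 116.73880827]
((464.51617431640625, 29.51628303527832), 32.116371154785156)
```

play_rows --pt "0.6 -0.45 0" --pt "1.3 -1.0 0" --pt "2.0 -1.55 0" --pt "2.6 -2.0 0" --pt "2.93 -2.26 0" --roll '[0, 0, 0, 0, 0]'

```text
time: 9.0
eef_pos: [372.3, -88.9, 201.0]
eef_rot: [[-0.972, -0.236, 0.001], [-0.236, 0.972, -0.0], [-0.001, -0.0, -1.0]]
ft_force: [0.9, 0.5, 0.2]
finger_gap: 1.0
grasp_force: 0.0
```

play_rows --pt "0 0 0.5" --pt "0 0 1.2" --pt "0 0 1.9" --pt "0 0 2.4" --pt "0 0 2.7" --roll '[0, 0, 0, 0, 0]' --hand 60

```text
time: 9.5
eef_pos: [372.9, -87.8, 91.3]
eef_rot: [[-0.972, -0.236, -0.002], [-0.236, 0.972, -0.0], [0.002, 0.0, -1.0]]
ft_force: [-0.1, -0.8, 0.1]
finger_gap: 0.704
grasp_force: 0.0
```

```bash
python3 -c "
from h import *
s=goto(375,-87.5,64)
f=grab_frame('scene');save({'img':cv2.resize(f['img'][170:300,220:360],None,fx=4,fy=4,interpolation=2)},'g3.png')"
```

```text
t 9.5 pos [372.9 -87.8  91.3] q [ 10.5   2.5 -32.4  -0.  -55.3 -86.8] units [-0.054 -0.005  0.683] gap 0.704 0.0 [-0.1 -0.8  0.1]
```

View pics/g3.png

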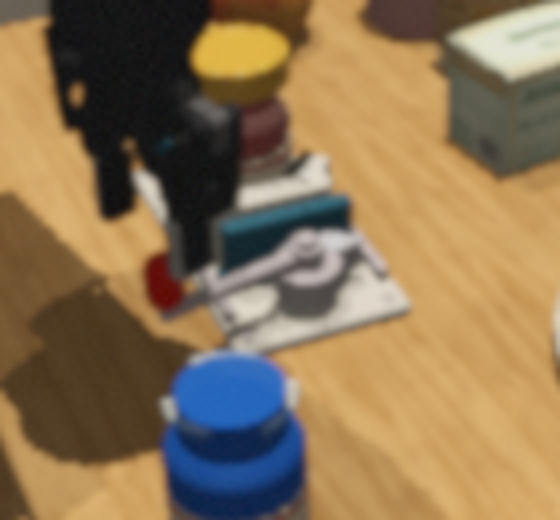

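Jar stands in the clamp; fingers at (115,195) and (195,255) straddle the knob (163,280) just above it. Descend and grip.

play_rows --pt "-0.05 0 0.2" --pt "-0.05 0 0.4" --pt "-0.05 0 0.6" --pt "-0.05 0 0.68" --pt "-0.05 0 0.68" --roll '[0, 0, 0, 0, 0]'

```text
time: 10.05
eef_pos: [375.4, -87.3, 64.9]
eef_rot: [[-0.972, -0.237, -0.001], [-0.237, 0.972, -0.0], [0.001, 0.0, -1.0]]
ft_force: [-0.5, -0.2, -0.5]
finger_gap: 0.703
grasp_force: 0.0
```

play_rows --pt "0 0 0" --pt "0 0 0" --pt "0 0 0" --pt "0 0 0" --pt "0 0 0" --roll '[0, 0, 0, 0, 0]' --hand 12 --squeeze 40

```text
time: 10.55
eef_pos: [376.1, -87.6, 65.9]
eef_rot: [[-0.972, -0.237, 0.001], [-0.237, 0.972, -0.001], [-0.001, -0.001, -1.0]]
ft_force: [-1.7, -2.4, 5.3]
finger_gap: 0.232
grasp_force: 39.1
```

play_rows --pt "0 0 0" --pt "0 0 0" --pt "0 0 0" --pt "0 0 0" --pt "0 0 0" --roll '[0, 0, 0, 0, 0]'

```text
time: 11.05
eef_pos: [376.1, -87.6, 65.9]
eef_rot: [[-0.972, -0.237, 0.001], [-0.237, 0.972, -0.001], [-0.001, -0.001, -1.0]]
ft_force: [-0.4, -2.9, 5.1]
finger_gap: 0.235
grasp_force: 39.1
```

Run:
```python
from h import *
s=goto(375,-87.5,64)
R=s['eef_rot'][:2,:2];p=s['eef_pos'][:2];piv=np.array([462.5,-75.]);v=p-piv;print(v,np.hypot(*v),np.degrees(np.arctan2(v[1],v[0])))
v=v/np.hypot(*v)*88
for d in range(4,93,4):
    a=np.radians(d);w=np.array([[np.cos(a),-np.sin(a)],[np.sin(a),np.cos(a)]])@v
    print(d,(R.T@(w-v)/40).round(3),(-d/6))
```

```text
t 11.05 pos [376.1 -87.6  65.9] q [ 10.5   4.7 -34.5   0.1 -50.8 -86.8] units [0.026 0.008 0.047] gap 0.235 39.105572554981336 [-0.4 -2.9  5.1]
[-86.41633806 -12.57485387] 87.32645895327596 -171.7207278815028
4 [ 0.009 -0.153] -0.6666666666666666
8 [ 0.008 -0.307] -1.3333333333333333
12 [-0.005 -0.46 ] -2.0
16 [-0.027 -0.612] -2.6666666666666665
20 [-0.061 -0.762] -3.3333333333333335
24 [-0.105 -0.909] -4.0
28 [-0.159 -1.053] -4.666666666666667
32 [-0.223 -1.192] -5.333333333333333
36 [-0.296 -1.327] -6.0
40 [-0.379 -1.456] -6.666666666666667
44 [-0.47 -1.58] -7.333333333333333
48 [-0.57  -1.696] -8.0
52 [-0.678 -1.806] -8.666666666666666
56 [-0.793 -1.907] -9.333333333333334
60 [-0.915 -2.001] -10.0
64 [-1.043 -2.085] -10.666666666666666
68 [-1.177 -2.161] -11.333333333333334
72 [-1.315 -2.227] -12.0
76 [-1.458 -2.283] -12.666666666666666
80 [-1.605 -2.329] -13.333333333333334
84 [-1.754 -2.364] -14.0
88 [-1.906 -2.39 ] -14.666666666666666
92 [-2.059 -2.404] -15.333333333333334
```

play_rows --pt "0.01 -0.15 0" --pt "0.01 -0.31 0" --pt "0 -0.46 0" --pt "-0.03 -0.61 0" --pt "-0.06 -0.76 0" --roll '[-0.67, -1.33, -2.0, -2.67, -3.33]'

```text
time: 11.55
eef_pos: [385.2, -116.2, 65.9]
eef_rot: [[-0.831, -0.556, 0.0], [-0.556, 0.831, 0.0], [-0.0, 0.0, -1.0]]
ft_force: [-2.4, 2.9, 8.0]
finger_gap: 0.23
grasp_force: 39.5
```

play_rows --pt "0.01 -0.15 0" --pt "0.01 -0.31 0" --pt "0 -0.46 0" --pt "-0.03 -0.61 0" --pt "-0.06 -0.76 0" --roll '[-0.67, -1.33, -2.0, -2.67, -3.33]'

```text
time: 12.05
eef_pos: [403.9, -140.3, 65.8]
eef_rot: [[-0.591, -0.807, -0.0], [-0.807, 0.591, 0.0], [0.0, 0.0, -1.0]]
ft_force: [-3.5, 1.3, 8.9]
finger_gap: 0.235
grasp_force: 39.5
```

```bash
cat >> h.py <<'E'
def lev():
    s=goto(375,-87.5,64);v=s['eef_pos'][:2]-[462.5,-75.]
    print('r',np.hypot(*v),'ang',np.degrees(np.arctan2(v[1],v[0])),'yaw',np.degrees(np.arctan2(s['eef_rot'][1,1],s['eef_rot'][0,1])))
E
python3 -c "
from h import *
lev()"
```

```text
t 12.05 pos [ 403.9 -140.3   65.8] q [  2.    9.3 -29.   -0.  -51.8 -38.2] units [-0.638  1.362  0.046] gap 0.235 39.473532518022694 [-3.5  1.3  8.9]
r 87.74587156066647 ang -131.93454584651536 yaw 143.7884939345739
```

play_rows --pt "0.01 -0.15 0" --pt "0.01 -0.31 0" --pt "0 -0.46 0" --pt "-0.03 -0.61 0" --pt "-0.06 -0.76 0" --roll '[-0.67, -1.33, -2.0, -2.67, -3.33]'

```text
time: 12.55
eef_pos: [429.6, -156.4, 65.8]
eef_rot: [[-0.279, -0.96, -0.001], [-0.96, 0.279, -0.0], [0.0, 0.001, -1.0]]
ft_force: [-3.4, 0.8, 9.2]
finger_gap: 0.23
grasp_force: 39.5
```

play_rows --pt "0.01 -0.15 0" --pt "0.01 -0.31 0" --pt "0 -0.46 0" --pt "-0.02 -0.58 0" --pt "-0.04 -0.69 0" --roll '[-0.67, -1.33, -2.0, -2.5, -3.0]'

```text
time: 13.05
eef_pos: [456.0, -162.6, 65.8]
eef_rot: [[0.03, -1.0, -0.002], [-1.0, -0.03, -0.0], [-0.0, 0.002, -1.0]]
ft_force: [-8.0, 0.8, 10.3]
finger_gap: 0.234
grasp_force: 39.7
```

```bash
python3 -c "
from h import *
lev()"
```

```text
t 13.05 pos [ 456.  -162.6   65.8] q [ -1.   15.2 -21.1   0.  -53.9   2.8] units [-1.938  1.966  0.049] gap 0.234 39.74730200262087 [-8.   0.8 10.3]
r 87.83709683443479 ang -94.27560279185406 yaw -178.2674442168588
```

play_rows --pt "0 -0.06 0" --pt "0 -0.12 0" --pt "0 -0.16 0" --pt "0 -0.16 0" --pt "0 -0.16 0" --roll '[-0.2, -0.4, -0.6, -0.6, -0.6]'

```text
time: 13.55
eef_pos: [458.4, -162.5, 65.5]
eef_rot: [[0.09, -0.996, -0.009], [-0.996, -0.09, 0.0], [-0.001, 0.009, -1.0]]
ft_force: [-16.5, 1.3, 19.2]
finger_gap: 0.232
grasp_force: 41.2
```

```bash
python3 -c "
from h import *
lev()"
```

```text
t 13.55 pos [ 458.4 -162.5   65.5] q [ -1.   15.7 -20.4  -0.  -54.5   6.2] units [-2.056  1.908  0.057] gap 0.232 41.21237497035196 [-16.5   1.3  19.2]
r 87.6384551985531 ang -92.68167372279659 yaw -174.84370536840447
```

play_rows --pt "0 0.1 0" --pt "0 0.1 0" --pt "0 0.1 0" --pt "0 0.1 0" --pt "0 0.1 0" --roll '[0, 0, 0, 0, 0]' --hand 60

```text
time: 14.05
eef_pos: [459.6, -162.6, 65.2]
eef_rot: [[0.091, -0.996, 0.0], [-0.996, -0.091, 0.0], [-0.0, -0.0, -1.0]]
ft_force: [0.3, 0.1, 0.4]
finger_gap: 0.699
grasp_force: 0.0
```

play_rows --pt "0 0 -0.3" --pt "0 0 -1.0" --pt "0 0 -1.9" --pt "0 0 -2.8" --pt "0 0 -3.4" --roll '[0, 0, 0, 0, 0]' --hand 85

```text
time: 14.55
eef_pos: [460.2, -162.9, 204.0]
eef_rot: [[0.091, -0.996, 0.003], [-0.996, -0.091, -0.001], [0.001, -0.003, -1.0]]
ft_force: [0.8, -0.4, 0.2]
finger_gap: 0.999
grasp_force: 0.0
```

Run:
```python
from h import *
f=grab_frame('scene');G=cloud(f);zz=G[...,2]
save({'img':cv2.resize(f['img'][160:290,220:360],None,fx=4,fy=4,interpolation=2)},'g4.png')
from scipy.optimize import least_squares
for a,b,r in((60,74,32),(100,114,31.5)):
    k=(zz>a)&(zz<b)&(abs(G[...,0]-466)<45)&(abs(G[...,1]-34)<45);P=G[k]
    R=least_squares(lambda c:np.hypot(P[:,0]-c[0],P[:,1]-c[1])-r,[466,34],loss='soft_l1');print(k.sum(),R.x)
k=(zz>114)&(zz<122)&(abs(G[...,0]-466)<45)&(abs(G[...,1]-34)<45);P=G[k];print('top',len(P),P.mean(0),cv2.minEnclosingCircle(np.float32(P[:,:2])))
goto(466.5,34.5,200)
```

```text
134 [466.5993842   33.68779825]
122 [466.43980577  33.63695523]
top 219 [458.78587911  32.40783133 116.73458667] ((465.489990234375, 31.949216842651367), 31.647090911865234)
t 14.6 pos [ 461.9 -163.5  207.5] q [ -1.    8.3  -7.3   0.1 -73.8   6.3] units [-4.919 -0.568  0.177] gap 0.997 0.0 [ 1.9 -2.   3.9]
```

View pics/g4.png

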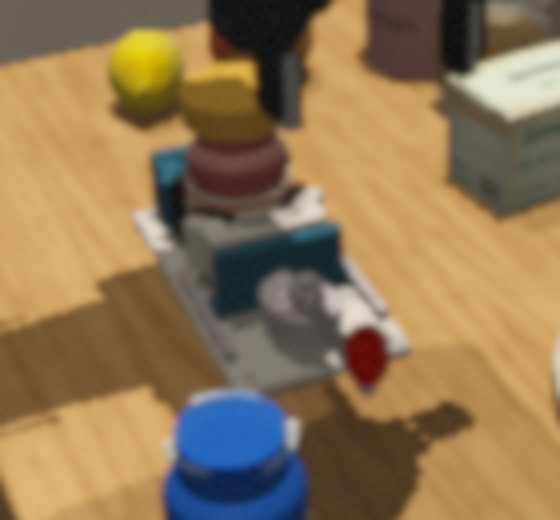

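Lever now points along the clamp's −y (knob at (367,355)), jar upright between the closed jaws. Go back over the lid.

play_rows --pt "-0.7 -0.08 0" --pt "-1.8 -0.2 0" --pt "-2.9 -0.33 0" --pt "-4.0 -0.46 0" --pt "-4.86 -0.57 0" --roll '[0, 0, 0, 0, 0]'

```text
time: 15.1
eef_pos: [464.2, 35.2, 201.1]
eef_rot: [[0.092, -0.996, 0.0], [-0.996, -0.092, 0.0], [-0.0, -0.0, -1.0]]
ft_force: [0.8, 0.0, 0.5]
finger_gap: 0.994
grasp_force: 0.0
```

play_rows --pt "0 0 0.2" --pt "0 0 0.5" --pt "0 0 0.9" --pt "0 0 1.3" --pt "0 0 1.6" --roll '[0, 0, 0, 0, 0]'

```text
time: 15.6
eef_pos: [463.8, 32.6, 135.9]
eef_rot: [[0.091, -0.996, -0.001], [-0.996, -0.091, -0.0], [0.0, 0.001, -1.0]]
ft_force: [-0.4, -0.1, -0.1]
finger_gap: 0.995
grasp_force: 0.0
```

```bash
python3 -c "
from h import *
goto(466.8,32.2,110)"
```

```text
t 15.6 pos [463.8  32.6 135.9] q [ 23.4   8.9 -17.6  -0.  -63.6 -18.2] units [ 0.017 -0.074  0.646] gap 0.995 0.0 [-0.4 -0.1 -0.1]
```

play_rows --pt "0.01 -0.07 0.2" --pt "0.01 -0.07 0.4" --pt "0.02 -0.07 0.6" --pt "0.02 -0.07 0.66" --pt "0.02 -0.07 0.66" --roll '[0, 0, 0, 0, 0]'

```text
time: 16.1
eef_pos: [467.1, 32.3, 110.6]
eef_rot: [[0.091, -0.996, -0.001], [-0.996, -0.091, -0.0], [0.0, 0.001, -1.0]]
ft_force: [-0.4, 0.3, -0.1]
finger_gap: 0.995
grasp_force: 0.0
```

play_rows --pt "0 0 0" --pt "0 0 0" --pt "0 0 0" --pt "0 0 0" --pt "0 0 0" --roll '[0, 0, 0, 0, 0]' --hand 52 --squeeze 60

```text
time: 16.6
eef_pos: [467.6, 32.6, 112.0]
eef_rot: [[0.091, -0.996, 0.001], [-0.996, -0.091, 0.0], [-0.0, -0.001, -1.0]]
ft_force: [-1.9, 0.4, 5.1]
finger_gap: 0.714
grasp_force: 63.5
```

play_rows --pt "0 0 0" --pt "0 0 0" --pt "0 0 0" --pt "0 0 0" --pt "0 0 0" --roll '[0, 0, 0, 0, 0]'

```text
time: 17.1
eef_pos: [467.6, 32.6, 112.0]
eef_rot: [[0.091, -0.996, 0.001], [-0.996, -0.091, 0.0], [-0.0, -0.001, -1.0]]
ft_force: [-1.7, 0.4, 4.8]
finger_gap: 0.712
grasp_force: 63.5
```

```bash
python3 -c "
from h import *
goto(466.8,32.2,110)"
```

```text
t 17.1 pos [467.6  32.6 112. ] q [ 23.2  10.5 -19.5   0.  -60.  -18. ] units [0.008 0.02  0.05 ] gap 0.712 63.490507195238024 [-1.7  0.4  4.8]
```

play_rows --pt "0 0 0" --pt "0 0 -0.005" --pt "0 0 -0.01" --pt "0 0 -0.015" --pt "0 0 -0.02" --roll '[-0.8, -1.6, -2.4, -3.2, -4.0]'

```text
time: 17.6
eef_pos: [468.0, 32.6, 112.8]
eef_rot: [[0.491, -0.871, 0.002], [-0.871, -0.491, 0.001], [0.001, -0.002, -1.0]]
ft_force: [-0.8, -0.8, 4.3]
finger_gap: 0.707
grasp_force: 63.8
```

```bash
python3 -c "
from h import *
s=goto(467,32.6,112);print(s['moment'],np.degrees(np.arctan2(s['eef_rot'][1,0],s['eef_rot'][0,0])))
f=grab_frame('scene');save({'img':cv2.resize(f['img'][160:260,230:340],None,fx=5,fy=5,interpolation=2)},'g5.png')"
```

```text
t 17.6 pos [468.   32.6 112.8] q [ 23.2  10.4 -19.4   0.  -60.    6.2] units [-0.012  0.022  0.021] gap 0.707 63.77461646217853 [-0.8 -0.8  4.3]
[ 0.05775255  0.2594095  -0.30403476] -60.60138635355086
```

View pics/g5.png

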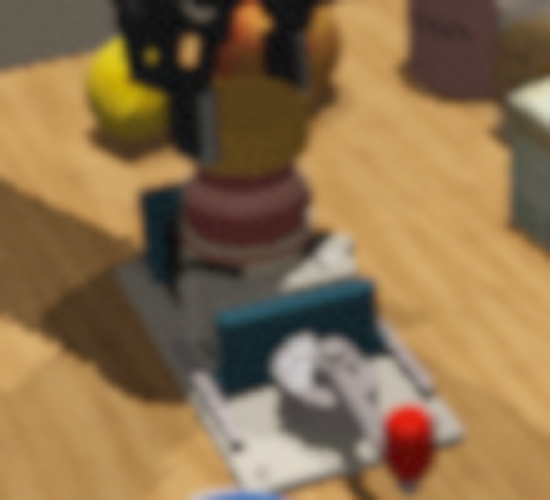

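Lid gripped level, jar firm in the clamp; wrist feels 0.30 N m resistance, i.e. the thread is turning. Continue.

play_rows --pt "0 0 -0.004" --pt "0 0 -0.008" --pt "0 0 -0.012" --pt "0 0 -0.016" --pt "0 0 -0.02" --roll '[-0.8, -1.6, -2.4, -3.2, -4.0]'

```text
time: 18.15
eef_pos: [467.9, 32.6, 113.6]
eef_rot: [[0.802, -0.597, 0.002], [-0.597, -0.802, 0.0], [0.001, -0.001, -1.0]]
ft_force: [-1.9, -0.4, 5.0]
finger_gap: 0.708
grasp_force: 63.9
```

```bash
python3 -c "
from h import *
s=goto(467,32.6,112);print(s['moment'],np.degrees(np.arctan2(s['eef_rot'][1,0],s['eef_rot'][0,0])))"
```

```text
t 18.15 pos [467.9  32.6 113.6] q [ 23.2  10.4 -19.3   0.  -60.2  30.1] units [-0.018  0.012  0.04 ] gap 0.708 63.946844895835966 [-1.9 -0.4  5. ]
[ 0.0018007   0.44340982 -0.25846385] -36.677043051981144
```

play_rows --pt "0 0 -0.004" --pt "0 0 -0.008" --pt "0 0 -0.012" --pt "0 0 -0.016" --pt "0 0 -0.02" --roll '[-0.8, -1.6, -2.4, -3.2, -4.0]'

```text
time: 18.65
eef_pos: [467.8, 32.5, 114.5]
eef_rot: [[0.976, -0.219, 0.002], [-0.219, -0.976, 0.0], [0.002, -0.001, -1.0]]
ft_force: [-1.9, -0.1, 7.1]
finger_gap: 0.709
grasp_force: 64.1
```

```bash
python3 -c "
from h import *
s=goto(467,32.6,112);print(s['moment'],np.degrees(np.arctan2(s['eef_rot'][1,0],s['eef_rot'][0,0])))"
```

```text
t 18.65 pos [467.8  32.5 114.5] q [ 23.2  10.3 -19.3   0.  -60.3  54.1] units [-0.02   0.002  0.062] gap 0.709 64.06082927249372 [-1.9 -0.1  7.1]
[-0.08890983  0.51386984 -0.06381297] -12.664173759974167
```

play_rows --pt "0 0 0" --pt "0 0 0" --pt "0 0 -0.05" --pt "0 0 -0.1" --pt "0 0 -0.15" --roll '[-0.5, -1.0, -1.0, -1.0, -1.0]'

```text
time: 19.15
eef_pos: [467.0, 32.5, 119.2]
eef_rot: [[0.993, -0.119, -0.0], [-0.119, -0.993, 0.0], [-0.0, -0.0, -1.0]]
ft_force: [0.4, 0.0, -1.3]
finger_gap: 0.705
grasp_force: 64.7
```

```bash
python3 -c "
from h import *
s=goto(467,32.6,112);print(s['moment'],np.degrees(np.arctan2(s['eef_rot'][1,0],s['eef_rot'][0,0])))"
```

```text
t 19.15 pos [467.   32.5 119.2] q [ 23.2  10.1 -18.8  -0.  -61.2  59.9] units [-0.    -0.003  0.18 ] gap 0.705 64.71630914602429 [ 0.4  0.  -1.3]
[ 0.00383116  0.07591529 -0.02751934] -6.860199246092197
```

play_rows --pt "0 0 -0.1" --pt "0 0 -0.25" --pt "0 0 -0.4" --pt "0 0 -0.5" --pt "0 0 -0.55" --roll '[0, 0, 0, 0, 0]'

```text
time: 19.65
eef_pos: [467.5, 32.6, 141.9]
eef_rot: [[0.993, -0.118, 0.001], [-0.118, -0.993, 0.0], [0.001, -0.0, -1.0]]
ft_force: [0.5, -0.6, -0.2]
finger_gap: 0.711
grasp_force: 64.7
```

play_rows --pt "0 0 0" --pt "0 0 0" --pt "0 0 0" --pt "0 0 0" --pt "0 0 0" --roll '[0, 0, 0, 0, 0]'

```text
time: 20.15
eef_pos: [467.1, 32.4, 141.1]
eef_rot: [[0.993, -0.118, -0.0], [-0.118, -0.993, -0.0], [-0.0, 0.0, -1.0]]
ft_force: [0.3, -0.1, -1.4]
finger_gap: 0.714
grasp_force: 64.7
```

```bash
python3 -c "
from h import *
goto(467,32.6,112)
f=grab_frame('scene');save({'img':cv2.resize(f['img'][150:260,230:340],None,fx=5,fy=5,interpolation=2)},'g6.png')"
```

```text
t 20.15 pos [467.1  32.4 141.1] q [ 23.2   8.9 -16.7  -0.  -64.4  60. ] units [-0.003 -0.004  0.728] gap 0.714 64.73319669719785 [ 0.3 -0.1 -1.4]
```

View pics/g6.png

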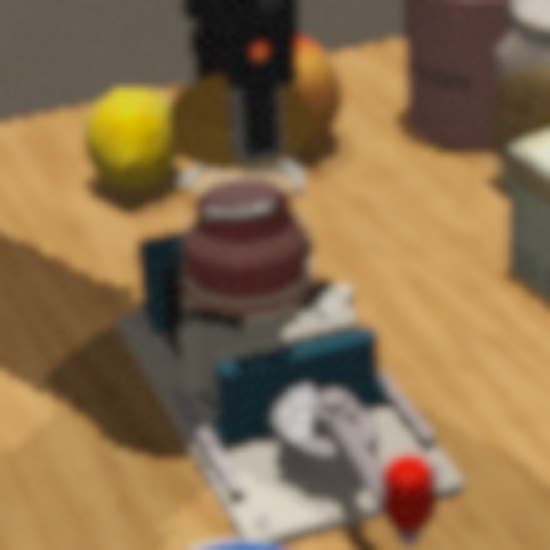

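The lid (175–310, 75–165) is held level above the jar's open mouth (around (240,205)), with visible clearance, and the jar is still clamped. Hand in.

```bash
python3 -c "
from station import *
print(hand_in())"
```

```text
the job is handed in; nothing more can be done
None
```

The job is handed in, with no verdict returned: the jar is clamped, and the unscrewed lid is held level about 2 cm above its open mouth; no other item was touched, as far as the pictures show.

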